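Stow a spare objective case in the catch-locked drying chamber

TASK

Put the spare objective case that stands on the desk away in the drying chamber: slide the safety catch under the lid's brim all the way to its released end, then lift the lid by its bar handle until it stands fully open, and set the case upright on the chamber floor beside the case already there. Leave the lid standing open and the catch released, do not force the lid against the catch, and do not disturb the stored case or the other loose things on the desk.

Things in the scene. Friction and masses are not known exactly. Their poses are not given: they have to be found in the camera images.
- chamber: Drying chamber, fixed to the desk: white open-topped box 140 deep (its x) x 220 wide (its y), rim 96 above the desk, walls 6 thick, inner floor 12 above the desk (inside 128 x 208). Origin: centre of its underside, on the desk. +x points from the front wall (with the catch) to the hinge side, +y to the left when one looks at the front from outside, z up.
- catch (a joint): Sliding safety catch on the front wall. 0 = locked, 0.030 (m) = released end stop; it grows as the catch moves along the chamber's -y. Below about 0.018 its bolt stands over a lip of the lid's keeper and stops the lid from opening. Slides with about 2 N friction and stays where it is left.
- catch_tab (a point): Grip point of the catch's dark tab (moves with it). The tab is 16 wide (chamber y) x 24 tall and sticks out 36 from the front wall; this point lies 27 out, mid-width, 45 above the desk. Pinch it across its width or push it sideways. On its +y side a bolt 8 thick runs along the wall (at most 13 out).
- keeper (a point): Foot of the steel keeper arm that hangs from the lid's brim, 14 wide (chamber y), at most 19 out from the front wall, 85 to the +y of the locked tab. With the lid open it points forward from the lid, 66 long, about 260 above the desk, over the stored case's half: keep the gripper clear of it.
- brim_edge (a point): Middle of the front edge of the grey lid's brim (moves with the lid). The lid is 10 thick (97 to 107 above the desk when shut) and its brim sticks out 50 past the front wall along the whole width, so the catch cannot be reached from straight above: reach in under the brim from the front, tool tilted about 35 to 45 degrees.
- lid (a joint): Lid hinge. 0 = shut, 1.45 (rad) = fully open stop (lid near upright). Stiff hinge: the lid stays where it is left; lifting takes about 6 N at the handle.
- lid_handle (a point): Centre of the lid's steel bar handle (moves with the lid): a round bar 14 diameter, 124 long along the chamber's y, on two posts 110 apart; lid shut, it lies 12 out from the front wall and 149 above the desk, with 35 clear beneath it. It is 157 from the hinge line along the lid and 50 above the hinge line.
- lid_hinge (a point): Middle of the hinge line (fixed to the chamber), which runs along the chamber's y, 75 to the +x of the chamber's centre and 99 above the desk. The lid's handle goes round it in an arc, upward and toward the chamber's +x.
- spare_case_center (a point): Centre (half-way up) of the spare objective case: a grey cylindrical screw-top case with a black foot, 39 diameter, 76 tall, about 0.06 kg, loose, standing upright on the desk to the right of the chamber. Its z is the case's axis, up. Farther right stands a fixed tall microscope (600 high; its base and eyepieces reach over x 0.43 to 0.95, y below about -0.20): keep the arm in front of it.
- stored_case_center (a point): Centre (half-way up) of the case already stored: a black cylindrical screw-top case 39 diameter, 70 tall, loose, upright on the chamber floor in the +y half. To stay where it is.
- amber_bottle: Bystander: amber bottle 54 diameter, 125 tall, loose, on the desk at the left. Origin at its underside.
- tape_roll: Bystander: roll of tape, 104 across, 25 tall, loose, flat on the desk at the right. Origin at its underside.
- petri_0: Bystander: petri dish, 58 diameter, 16 tall, loose, on the desk at the right. Origin at its underside.
Things that resemble listed ones, but are neither listed nor needed, are in the scene too. What is shaped like the part that bears spare_case_center but yellow is not meant.

How it is judged:
By the outcome, as a careful person would: the job done as asked, in the order asked, and still so for the second after the job is handed in, with the robot touching nothing.
It also fails if it takes over 67 s, if anything falls off the work surface, if the arm or the gripper's body presses on something with over 40 N, if the wrist force passes 120 N, or if a joint passes its speed limit or range.

ROBOT

A 7-joint arm with a two-finger parallel gripper is mounted at the origin on a cart in front of the work surface, level with it; the furniture and walls round the work are solid. World frame = base frame: x ahead of the robot, y to its left, z up, the work surface at z = 0. Lengths are in mm, angles in rad, forces in N, time in s.
With the tool pointing down it reaches from about 400 to 875 mm from the base axis. Payload 19.3 kg.
Tool frame: the origin (TCP) lies at the very end of the fingers, on their centre line; the grasp point (between the pads) lies 19 mm behind it (grip_point_offset is the z of the grasp point in the tool frame, in mm); z points along the fingers, x is the direction in which the jaws open and shut, and the axes are right-handed (so a half turn about z gives the same grasp; the last joint's range is limited). The gripper opens to 85 mm and grips with 20 to 120 N. Pads are 22 mm wide; open, the fingers measure 114 mm over their backs; the gripper's body (76 mm by 85 mm) begins 54 mm behind the grasp point. The pads swing forward as they close: fully open they stand 13 mm farther back than shut.
Start: joints at [1.24, 0.521, -0.036, 1.599, 0.021, 1.021, -0.113], TCP at [161.13, -603.864, 231.291] pointing down, gripper open.
Joint ranges: [-2.91, 2.91], [-0.3, 2.13], [-1.5, 1.42], [0.17, 2.43], [-1.26, 4.41], [0.16, 1.93], [-2.52, 2.52]. Speed limits (rad/s): [1.89, 1.89, 2.39, 2.39, 3.01, 3.01, 3.01].

INTERFACE

Orientations are given as a 3x3 rotation matrix whose columns are the frame's x, y, z axes.
In Python, from workcell import movep, movel, goto_joints, open_gripper, clamp, wait, inverse_kinematics, read_state, camera, PlanningError, finish_job, grip_point_offset gives the robot as it stands. Calls block until the motion is done:
- movep(position, orientation): joint-space move of the TCP to a pose.
- movel(position, frame=None, max_speed=150, guard=None): straight line of the TCP; frame=None keeps the orientation; max_speed is the mean speed in mm/s. With guard (N) it stops when the force on the tool has changed by that much, and returns True; else False.
- goto_joints(angles): joint-space move.
- open_gripper() and clamp(): open the fingers fully, or close them until they stop; the grip force is fixed at half the most.
- wait(seconds).
- inverse_kinematics(position, orientation): joint angles nearest the present ones, or None.
- read_state(): the state.
- camera(name): name is "scene" or "side" or "wrist"; returns a dict with "image" (420x560x3 uint8, blue, green, red), "range_z" (420x560 float32, mm along the optical axis (not along the pixel's ray), 0 where there is no reading), "fx", "fy", "cx", "cy" (pixels), "dist_coeffs" ([k1, k2, p1, p2, k3] as OpenCV has them; the pictures are not rectified), "cam_to_world" (4x4, takes a point from camera to world coordinates). Camera axes: x right, y up, looking along -z (the intrinsics and any distortion apply to the point x, -y, -z); pixel columns grow to the right and rows downward; lengths in mm; the calibration is good to about 2 mm. A picture is of the moment at which its call begins.
A pose or a line that the arm cannot do raises PlanningError and nothing moves.
- finish_job(): hands the job in, once; it reports no verdict.
The state is a dict: "time": time; "qpos": joint angles; "qvel": joint speeds; "joint_efforts": joint torques, N m; "eef_pos": TCP position; "tool_rot": TCP orientation; "ft_force": force on the tool from outside, world axes, zero at the start; "torque": the same for the moment, N m; "finger_gap": finger opening in mm.
Only numpy, scipy, OpenCV 4.12 (cv2) and the standard library are available. Lean on these libraries where they do the work, as an engineer would, in place of code of your own. Each camera call takes 0.05 s, during which the arm holds its last target.

## Working session

There is one attempt and no reset: what is moved stays moved. The work goes in short steps, each a Python script; the robot and the scene stay as the last script left them, time stands still between calls to the robot, and variables do not carry over. Pictures are saved under pics/ and viewed, and the job is handed in when it is done.

```bash
mkdir -p pics; ls
cat > h.py <<'E'
import numpy as np, cv2
from workcell import *
def snap(n,f):
    c=camera(n); cv2.imwrite(f'pics/{f}.png',c['image']); np.savez(f'pics/{f}.npz',**{k:np.asarray(v) for k,v in c.items()}); return c
def px(c,u,v,z=None):
    K=np.array([[c['fx'],0,c['cx']],[0,c['fy'],c['cy']],[0,0,1]],float)
    d=np.asarray(c['dist_coeffs'],float)
    p=cv2.undistortPoints(np.array([[[u,v]]],float),K,d)[0,0]
    T=np.asarray(c['cam_to_world'])
    ray=T[:3,:3]@np.array([p[0],-p[1],-1.]); o=T[:3,3]
    if z is not None: return o+ray*(z-o[2])/ray[2]
    r=c['range_z'][int(round(v)),int(round(u))]
    return o+ray*r
def cloud(c):
    K=np.array([[c['fx'],0,c['cx']],[0,c['fy'],c['cy']],[0,0,1]],float)
    h,w=c['range_z'].shape
    uv=np.stack(np.meshgrid(np.arange(w),np.arange(h)),-1).reshape(-1,1,2).astype(float)
    p=cv2.undistortPoints(uv,K,np.asarray(c['dist_coeffs'],float))[:,0]
    T=np.asarray(c['cam_to_world']); r=c['range_z'].reshape(-1,1)
    P=np.c_[p[:,0],-p[:,1],-np.ones(len(p))]*r
    return (P@T[:3,:3].T+T[:3,3]).reshape(h,w,3)
def load(f): return dict(np.load(f'pics/{f}.npz'))
E
python3 - <<'E'
from h import *
for n in ['scene','side','wrist']:
    c=snap(n,n+'0'); print(n,np.round(c['cam_to_world'],3).tolist(),c['fx'],c['dist_coeffs'])
s=read_state();print(s['time'],s['eef_pos'],s['tool_rot'],s['ft_force'],grip_point_offset)
E
```

```text
pics
scene [[0.56, 0.514, -0.65, -574.813], [-0.828, 0.356, -0.432, -718.643], [0.009, 0.78, 0.625, 1222.388], [0.0, 0.0, 0.0, 1.0]] 530.7798191992406 [-0.01875824  0.          0.          0.          0.        ]
side [[0.831, -0.472, 0.295, 1014.662], [0.557, 0.711, -0.43, -618.684], [-0.006, 0.522, 0.853, 1433.999], [0.0, 0.0, 0.0, 1.0]] 455.61046242652014 [-0.104565  0.        0.        0.        0.      ]
wrist [[0.259, 0.921, 0.29, 235.277], [-0.966, 0.248, 0.077, -584.716], [-0.001, -0.3, 0.954, 372.431], [0.0, 0.0, 0.0, 1.0]] 300.71234299073893 [-0.00263767  0.          0.          0.          0.        ]
0.15 [ 161.04831873 -603.6437011   230.85696561] [[ 2.57843680e-01 -9.66186603e-01 -2.92713069e-04]
 [-9.66186252e-01 -2.57843836e-01  8.26386304e-04]
 [-8.73917636e-04  6.97368577e-05 -9.99999616e-01]] [ 0.05288792 -0.27108897  0.22369146] -18.700000000000003
```

View pics/scene0.png

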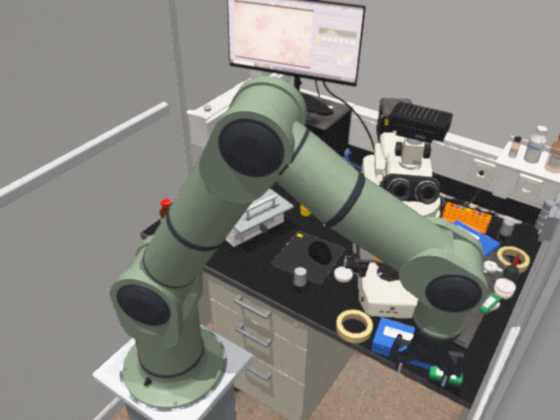

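View pics/side0.png

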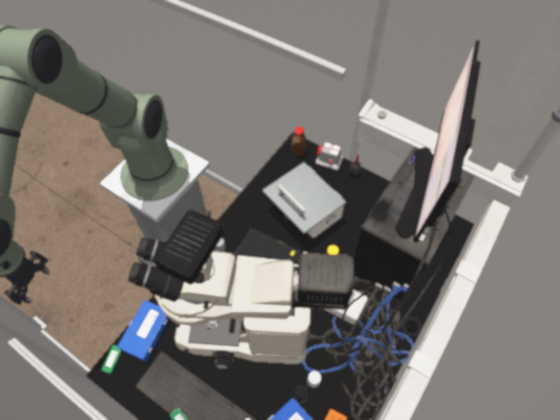

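View pics/wrist0.png

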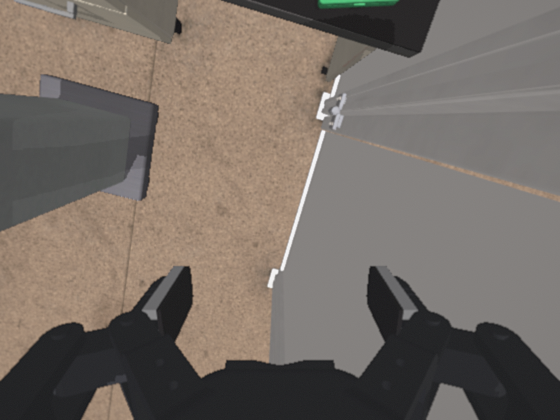

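Run:
```python
from h import *
a=load('scene0');b=load('side0')
cv2.imwrite('pics/s1.png',cv2.resize(a['image'][170:350,190:420],None,fx=3.4,fy=3.3,interpolation=cv2.INTER_CUBIC))
cv2.imwrite('pics/d1.png',cv2.resize(b['image'][110:270,230:390],None,fx=3.7,fy=3.7,interpolation=cv2.INTER_CUBIC))
for u,v in [(300,276),(300,270),(305,210),(343,274),(354,326),(165,205)]: print('sc',u,v,px(a,u,v).round(0))
for u,v in [(333,250),(298,142),(305,200)]: print('si',u,v,px(b,u,v).round(0))
```

```text
sc 300 276 [ 420. -140.   71.]
sc 300 270 [ 438. -129.   76.]
sc 305 210 [757.  48.  26.]
sc 343 274 [ 551. -223.   18.]
sc 354 326 [ 396. -346.    1.]
sc 165 205 [405. 396. 118.]
si 333 250 [775.  54.  76.]
si 298 142 [430. 378.  85.]
si 305 200 [602. 151. 111.]
```

View pics/s1.png

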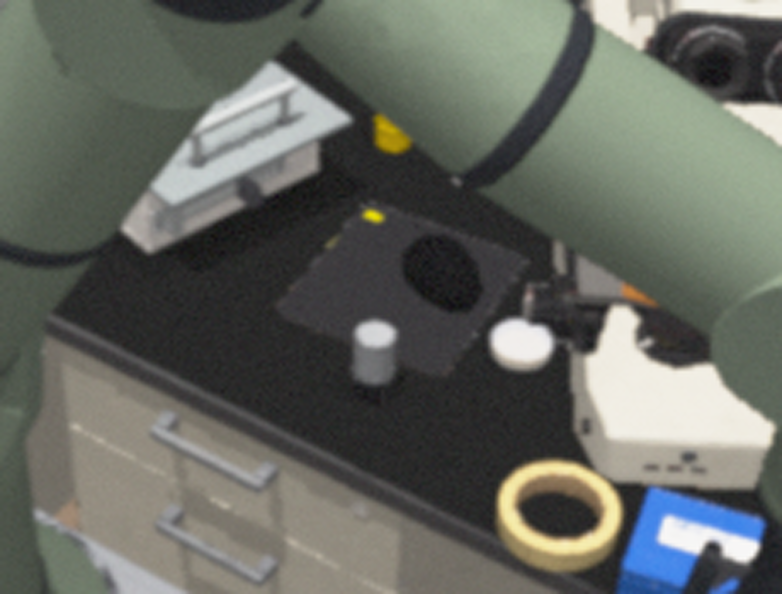

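View pics/d1.png

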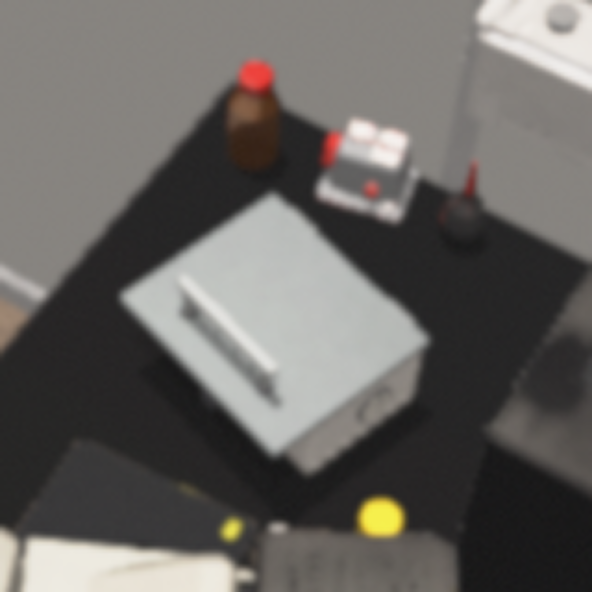

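The grey case at scene pixel (300,272) is the wanted one. The other candidates are the yellow case (scene (305,210), side (333,250)) and the petri dish at (343,274); the tape roll is at (354,326). The crop shows a grey body with a black foot and a top at z≈76, which matches the description. Next I fit the chamber pose.

Run:
```python
from h import *
b=load('side0'); P=cloud(b); a=load('scene0'); Q=cloud(a)
def rect(P,m,n):
    X=P[m][:,:2].astype(np.float32); r=cv2.minAreaRect(X); print(n,m.sum(),r,'box',cv2.boxPoints(r).round(0).tolist())
reg=np.zeros(P.shape[:2],bool); reg[150:250,255:350]=1
m=reg&(abs(P[...,2]-107)<7); 
m=cv2.morphologyEx(m.astype(np.uint8),cv2.MORPH_OPEN,np.ones((3,3)))>0
print(np.median(P[m][:,2])); rect(P,m,'lid')
A=np.c_[P[m][:,:2],np.ones(m.sum())]; print(np.linalg.lstsq(A,P[m][:,2],rcond=None)[0])
hm=reg&(P[...,2]>140)&(P[...,2]<170); rect(P,hm,'handle'); print(np.percentile(P[hm][:,2],[5,50,95]),P[hm].mean(0))
r2=np.zeros(Q.shape[:2],bool); r2[262:292,288:315]=1
m=r2&(Q[...,2]>71)&(Q[...,2]<82); print('top',m.sum(),cv2.minEnclosingCircle(Q[m][:,:2].astype(np.float32)),np.median(Q[m],0))
m=r2&(Q[...,2]>10)&(Q[...,2]<82);print(cv2.minEnclosingCircle(Q[m][:,:2].astype(np.float32)))
r3=np.zeros(Q.shape[:2],bool); r3[170:260,215:300]=1
m=r3&(Q[...,2]>100)&(Q[...,2]<112); rect(Q,m,'lid scene')
m=r3&(Q[...,2]>140)&(Q[...,2]<165); rect(Q,m,'handle scene')
# tab pixel
for u,v in [(262,228),(263,227),(262,226),(264,229)]: print(px(a,u,v).round(1))
```

```text
107.98565951957016
lid 2629 ((585.34814453125, 168.20957946777344), (201.51832580566406, 227.55445861816406), 73.11058044433594) box [[447.0, 105.0], [665.0, 39.0], [723.0, 232.0], [506.0, 298.0]]
[ 9.76102166e-04 -1.43236346e-04  1.07345829e+02]
handle 157 ((568.0327758789062, 109.71693420410156), (14.81736946105957, 136.21435546875), 73.4005355834961) box [[501.0, 122.0], [631.0, 83.0], [635.0, 97.0], [505.0, 136.0]]
[149.02009205 155.06641392 160.37920096] [569.78441728 108.32867262 155.01404013]
top 84 ((435.034423828125, -131.67904663085938), 21.298526763916016) [ 432.52602421 -131.09708703   76.24648369]
((468.23138427734375, -110.6248550415039), 61.700035095214844)
lid scene 920 ((572.94775390625, 135.1799774169922), (133.9281005859375, 230.79335021972656), 75.14311981201172) box [[444.0, 100.0], [667.0, 41.0], [702.0, 170.0], [479.0, 229.0]]
handle scene 141 ((566.5604858398438, 111.54801940917969), (19.102384567260742, 133.8604736328125), 73.67289733886719) box [[500.0, 121.0], [628.0, 84.0], [633.0, 102.0], [505.0, 140.0]]
[554.7  97.3  55.4]
[554.5  92.9  62.1]
[562.8 103.1  56.1]
[558.7  91.8  50.8]
```

```bash
cat >> h.py <<'E'
YAW=np.deg2rad(73.3); O=np.array([590.5,188.,0])
CX=np.array([np.cos(YAW),np.sin(YAW),0]); CY=np.array([-np.sin(YAW),np.cos(YAW),0])
def W(x,y,z): return O+x*CX+y*CY+np.array([0,0,z])
def C(p): d=np.asarray(p)-O; return np.array([d@CX,d@CY,d[2]])
def R(tilt,sgn=1,about=None):
    t=np.deg2rad(tilt); z=np.sin(t)*CX-np.array([0,0,np.cos(t)]); x=sgn*CY
    return np.c_[x,np.cross(z,x),z]
E
python3 - <<'E'
from h import *
a=load('scene0')
for u,v in [(262,228),(263,227),(264,226),(260,228),(262,224)]: print(u,v,C(px(a,u,v)).round(1))
s=read_state(); R0=s['tool_rot']
print(inverse_kinematics([105,-385,330],R0))
for sg in (1,-1):
  for t in (40,45,50,55):
    for off in (0,100,200):
      tc=W(-100,6,43)+(8-off)*R(t)[:,2]
      q=inverse_kinematics(tc,R(t,sg)); print(sg,t,off,tc.round(),None if q is None else np.round(q,2))
E
```

```text
262 228 [-97.1   8.3  55.4]
263 227 [-101.4    7.2   62.1]
264 226 [-94.4  -2.6  56.9]
260 228 [-87.3   9.4  49.5]
262 224 [-81.   -4.3  56.3]
[ 1.2144475   0.04082643 -0.06068813  2.0029566   0.00270412  1.09876031
 -0.15742833]
1 40 0 [557.  99.  37.] [ 0.29  0.81 -0.27  2.03 -1.24  0.52 -2.16]
1 40 100 [539.  37. 113.] [ 0.25  0.65 -0.05  2.04 -1.12  0.76 -2.26]
1 40 200 [521. -24. 190.] [ 0.28  0.52  0.09  2.   -0.97  0.96 -2.36]
1 45 0 [558.  99.  37.] [ 0.4   0.86 -0.36  2.03 -1.26  0.54 -2.08]
1 45 100 [537.  32. 108.] [ 0.3   0.69 -0.05  2.04 -1.19  0.83 -2.14]
1 45 200 [517. -36. 179.] [ 0.34  0.58  0.09  2.   -1.04  1.02 -2.24]
1 50 0 [558. 100.  38.] [ 0.5   0.91 -0.44  2.02 -1.25  0.55 -2.02]
1 50 100 [536.  26. 102.] [ 0.37  0.75 -0.07  2.03 -1.23  0.89 -2.04]
1 50 200 [514. -47. 166.] [ 0.39  0.65  0.1   1.99 -1.09  1.1  -2.12]
1 55 0 [558. 100.  38.] [ 0.68  1.02 -0.65  2.   -1.09  0.48 -2.09]
1 55 100 [534.  22.  96.] [ 0.44  0.81 -0.11  2.02 -1.25  0.95 -1.97]
1 55 200 [511. -57. 153.] [ 0.44  0.72  0.1   1.98 -1.13  1.17 -2.03]
-1 40 0 [557.  99.  37.] [ 0.61  0.91 -0.72  2.01 -0.53  0.28  0.36]
-1 40 100 [539.  37. 113.] [ 0.74  0.75 -0.72  2.02 -0.5   0.49  0.34]
-1 40 200 [521. -24. 190.] [ 0.88  0.61 -0.73  1.97 -0.47  0.72  0.32]
-1 45 0 [558.  99.  37.] [ 0.69  0.97 -0.77  2.01 -0.62  0.29  0.52]
-1 45 100 [537.  32. 108.] [ 0.81  0.81 -0.75  2.01 -0.57  0.5   0.47]
-1 45 200 [517. -36. 179.] [ 0.96  0.69 -0.76  1.97 -0.51  0.73  0.42]
-1 50 0 [558. 100.  38.] [ 0.75  1.03 -0.8   2.01 -0.71  0.32  0.66]
-1 50 100 [536.  26. 102.] [ 0.87  0.88 -0.77  2.01 -0.63  0.53  0.59]
-1 50 200 [514. -47. 166.] [ 1.03  0.77 -0.79  1.96 -0.53  0.75  0.5 ]
-1 55 0 [558. 100.  38.] [ 0.79  1.09 -0.81  2.   -0.8   0.36  0.8 ]
-1 55 100 [534.  22.  96.] [ 0.92  0.95 -0.78  1.99 -0.68  0.57  0.69]
-1 55 200 [511. -57. 153.] [ 1.08  0.86 -0.81  1.94 -0.54  0.77  0.58]
```

Run:
```python
from h import *
s=read_state(); R0=s['tool_rot']
q=inverse_kinematics([105,-385,330],R0); goto_joints(q)
q=list(q); q[0]=0.3; goto_joints(q)
s=read_state(); print(s['time'],s['eef_pos'].round())
for sg in (1,-1):
  for t in (45,50):
    for off in (0,100,180):
      tc=W(-100,6,43)+(8-off)*R(t)[:,2]
      q=inverse_kinematics(tc,R(t,sg)); print(sg,t,off,tc.round(),None if q is None else np.round(q,2))
snap('scene','scene1');snap('side','side1')
```

```text
2.4833 [ 369. -153.  330.]
1 45 0 [558.  99.  37.] [ 0.46  0.87 -0.44  2.02 -1.18  0.48 -2.14]
1 45 100 [537.  32. 108.] [ 0.25  0.7   0.03  2.04 -1.23  0.87 -2.11]
1 45 180 [521. -23. 165.] [ 0.25  0.61  0.18  2.01 -1.11  1.03 -2.18]
1 50 0 [558. 100.  38.] [ 0.5   0.91 -0.44  2.02 -1.25  0.55 -2.02]
1 50 100 [536.  26. 102.] [ 0.34  0.75 -0.03  2.03 -1.25  0.92 -2.03]
1 50 180 [518. -32. 154.] [ 0.31  0.68  0.18  2.01 -1.16  1.11 -2.07]
-1 45 0 [558.  99.  37.] [ 0.58  0.92 -0.61  2.02 -0.96  0.38  0.82]
-1 45 100 [537.  32. 108.] [ 0.58  0.72 -0.42  2.03 -0.96  0.64  0.81]
-1 45 180 [521. -23. 165.] [ 0.54  0.6  -0.21  2.   -0.94  0.87  0.81]
-1 50 0 [558. 100.  38.] [ 0.63  0.96 -0.63  2.01 -1.05  0.43  0.96]
-1 50 100 [536.  26. 102.] [ 0.64  0.78 -0.43  2.02 -1.01  0.69  0.92]
-1 50 180 [518. -32. 154.] [ 0.6   0.67 -0.22  1.99 -0.99  0.92  0.92]
```

View pics/scene1.png

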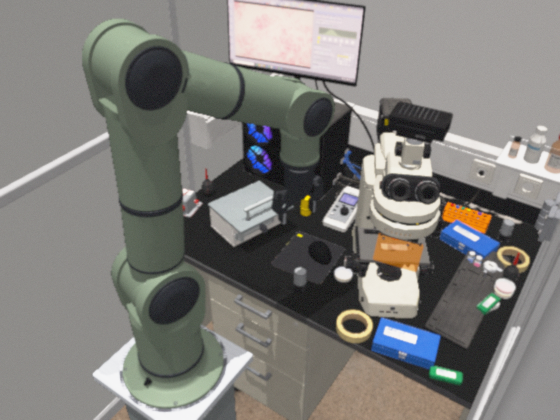

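View pics/side1.png

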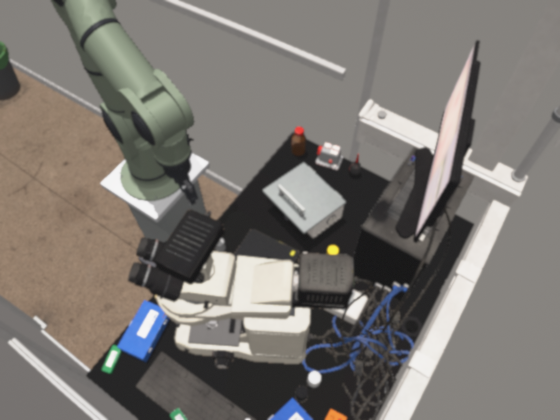

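Run:
```python
from h import *
movep(W(-100,0,43)-180*R(45)[:,2],R(45,-1))
c=snap('wrist','w1'); s=read_state(); print(s['time'],s['eef_pos'].round(1),s['ft_force'])
cv2.imwrite('pics/w1b.png',cv2.resize(c['image'],None,fx=1.4,fy=1.4))
snap('scene','scene2')
```

```text
3.6167 [525.2 -29.9 171.3] [0.72585658 0.76053669 0.39123422]
```

View pics/w1b.png

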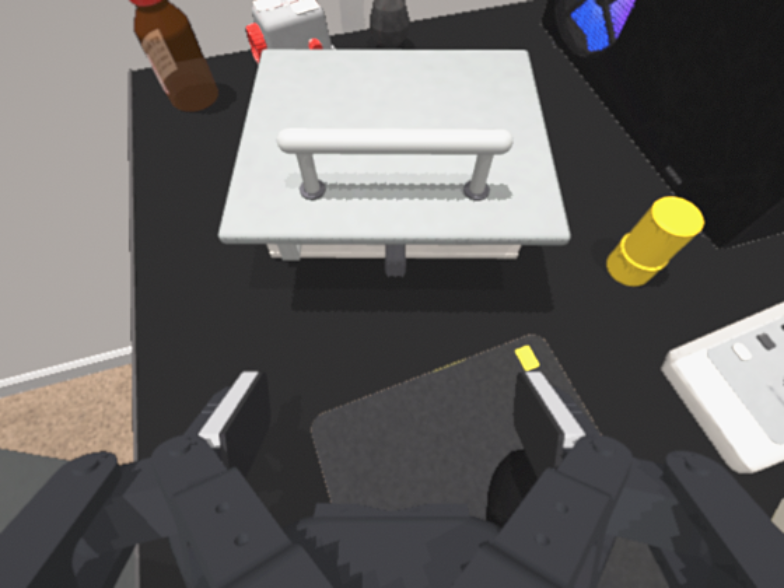

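View pics/scene2.png

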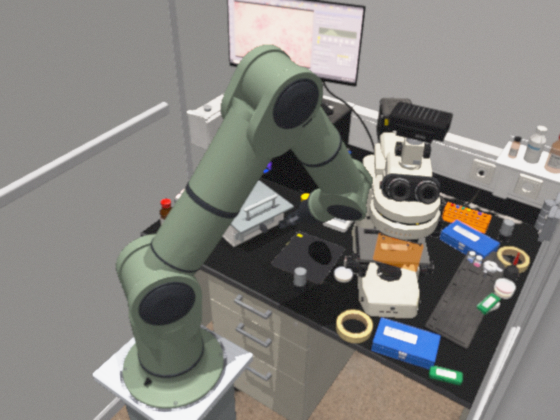

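Run:
```python
from h import *
c=load('w1'); P=cloud(c)
print('lid front corners', [C(px(c,u/1.4,v/1.4,107)).round(1).tolist() for u,v in [(221,237),(569,237),(262,50),(527,50)]])
print('world', [px(c,u/1.4,v/1.4,107).round(1).tolist() for u,v in [(221,237),(569,237),(262,50),(527,50)]])
print('handle ends', [C(px(c,u/1.4,v/1.4,152)).round(1).tolist() for u,v in [(279,141),(513,141)]])
hm=np.zeros(P.shape[:2],bool); hm[92:112,195:370]=1; hm&=(P[...,2]>145); 
X=P[hm]; r=cv2.minAreaRect(X[:,:2].astype(np.float32)); print(r, C([*r[0],150]), X[:,2].max())
for (u,v) in [(388,272),(395,272),(402,272),(395,265),(388,250),(402,250)]: print('tab',u,v,C(px(c,u/1.4,v/1.4)).round(1))
lm=np.zeros(P.shape[:2],bool); lm[30:175,150:412]=1; lm&=abs(P[...,2]-107)<4
r=cv2.minAreaRect(P[lm][:,:2].astype(np.float32)); print('lid',r,np.median(P[lm][:,2]))
cv2.imwrite('pics/w1c.png',cv2.resize(c['image'][160:220,150:420],None,fx=2.9,fy=2.9,interpolation=cv2.INTER_CUBIC))
```

```text
lid front corners [[-119.8, 107.2, 107.0], [-119.5, -111.9, 107.0], [71.2, 108.8, 107.0], [71.4, -113.7, 107.0]]
world [[453.4, 104.1, 107.0], [663.4, 41.4, 107.0], [506.7, 287.5, 107.0], [719.9, 223.7, 107.0]]
handle ends [[-84.8, 64.4, 152.0], [-84.7, -69.7, 152.0]]
((522.241455078125, 46.045623779296875), (206.94705200195312, 128.53363037109375), 53.23802947998047) [-155.58190574   24.58748645  150.        ] 324.9520861247475
tab 388 272 [-106.6    2.6   42.1]
tab 395 272 [-106.4   -2.9   41.7]
tab 402 272 [-106.2   -8.4   41.3]
tab 395 265 [-106.4   -2.8   52.1]
tab 388 250 [-95.1   2.5  55.5]
tab 402 250 [-95.6  -8.2  56.3]
lid ((586.3765869140625, 166.8257598876953), (196.37875366210938, 225.35321044921875), 73.10980224609375) 105.92966722105766
```

View pics/w1c.png

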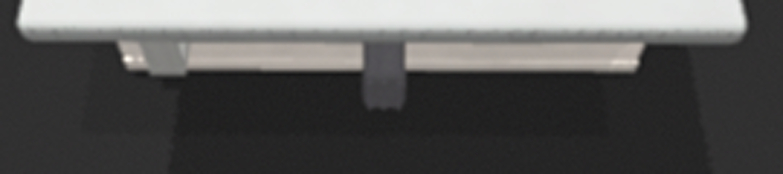

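```bash
sed -i 's/^CX=np/O=O\nCX=np/' h.py; sed -i '/^def W/i O=O-2.4*CY' h.py
python3 - <<'E'
from h import *
Rt=R(50,-1); z=Rt[:,2]; T=W(-100,0,43)
movep(T-82*z,Rt)
g=movel(T+8*z,max_speed=80,guard=10); s=read_state(); print(g,s['time'],C(s['eef_pos']).round(1),s['ft_force'].round(1))
c=snap('wrist','w2'); cv2.imwrite('pics/w2b.png',cv2.resize(c['image'],None,fx=1.4,fy=1.4))
snap('side','side2')
E
```

```text
False 5.425 [-94.2  -0.2  38. ] [ 0.1 -0.   0.5]
```

View pics/w2b.png

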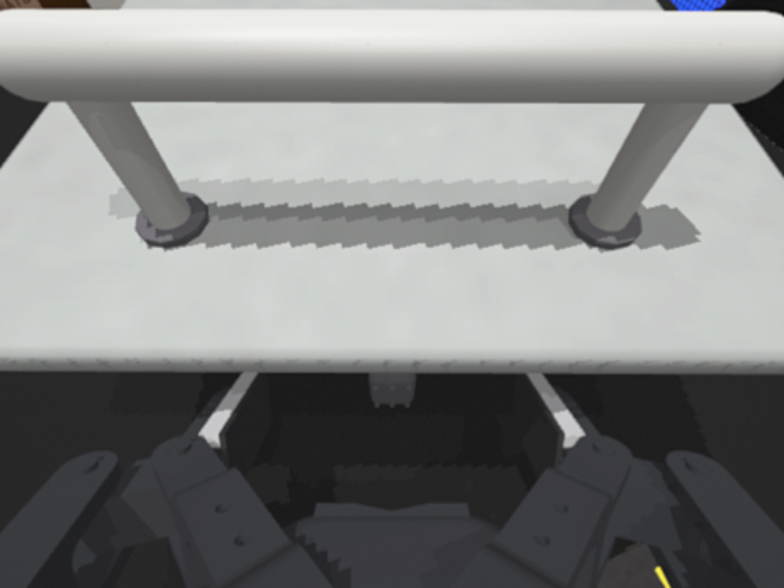

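View pics/side2.png

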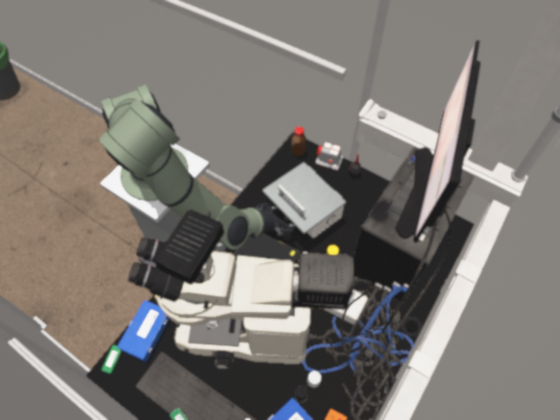

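Run:
```python
from h import *
clamp(); s=read_state(); print('gap',s['finger_gap'],s['ft_force'].round(1),C(s['eef_pos']).round(1))
p0=s['eef_pos']
if 12<s['finger_gap']<20:
    g=movel(p0-29*CY,max_speed=60,guard=12); s=read_state(); print(g,(C(s['eef_pos'])-C(p0)).round(1),s['ft_force'].round(1))
    if not g:
        g=movel(p0-33*CY,max_speed=15,guard=12); s=read_state(); print(g,(C(s['eef_pos'])-C(p0)).round(1),s['ft_force'].round(1))
print(s['time'],s['finger_gap'])
```

```text
gap 14.3653668089558 [-2.  -3.1  3.7] [-94.1  -0.1  38. ]
True [ -0.1 -29.2  -0.1] [-3.4 -3.9  7.5]
6.7083 14.430183894643179
```

Run:
```python
from h import *
s=read_state(); p=s['eef_pos']; print(C(p).round(2),(C(s['ft_force']+O)).round(1))
g=movel(p-6*CY,max_speed=12,guard=14); s=read_state(); print(g,C(s['eef_pos']).round(2),(C(s['ft_force']+O)).round(1),s['time'],s['finger_gap'])
```

```text
[-94.21 -29.37  37.89] [-4.7  2.2  7.5]
True [-94.19 -29.38  37.88] [-4.6  2.6  8. ] 7.0 14.568471626366255
```

Run:
```python
from h import *
g=movel(read_state()['eef_pos']-4*CY,max_speed=12,guard=25); s=read_state(); print(g,C(s['eef_pos']).round(2),(C(s['ft_force']+O)).round(1))
open_gripper(); s=read_state(); print(C(s['eef_pos']).round(2))
z=s['tool_rot'][:,2]; g=movel(s['eef_pos']-110*z,max_speed=120,guard=15); print(g)
c=snap('wrist','w3'); s=read_state(); print(s['time']); cv2.imwrite('pics/w3b.png',cv2.resize(c['image'],None,fx=1.4,fy=1.4))
```

```text
True [-94.14 -29.38  37.85] [-5.6  4.7  8.8]
[-94.36 -29.39  37.41]
False
9.125
```

View pics/w3b.png

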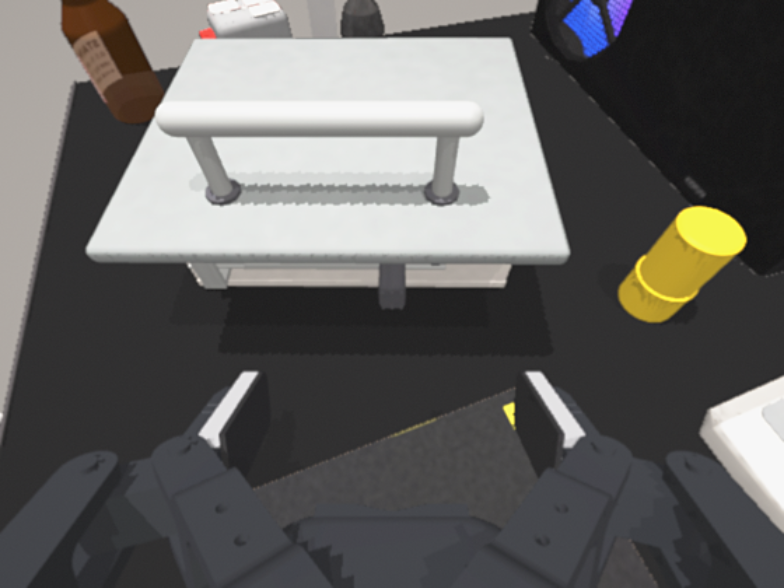

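Run:
```python
from h import *
c=load('w3')
cv2.imwrite('pics/w3c.png',cv2.resize(c['image'][170:230,50:420],None,fx=2.1,fy=2.1,interpolation=cv2.INTER_CUBIC))
print([C(px(c,u/1.4,v/1.4)).round(1).tolist() for u,v in [(382,300),(392,300),(402,300),(387,280),(399,280)]])
print('lid corners', [C(px(c,u/1.4,v/1.4,107)).round(1).tolist() for u,v in [(88,251),(569,253)]])
print('handle ends', [C(px(c,u/1.4,v/1.4,150)).round(1).tolist() for u,v in [(157,116),(484,116)]])
# keeper
print([C(px(c,u/1.4,v/1.4)).round(1).tolist() for u,v in [(205,280),(216,280)]])
```

```text
[[-106.4, -23.7, 45.4], [-106.8, -29.6, 46.2], [-106.6, -35.5, 45.8], [-99.2, -26.7, 55.9], [-99.5, -33.7, 56.3]]
lid corners [[-118.9, 109.2, 107.0], [-119.7, -109.9, 107.0]]
handle ends [[-81.1, 68.5, 150.0], [-81.7, -68.3, 150.0]]
[[-88.3, 88.5, 39.8], [-88.1, 81.7, 39.5]]
```

View pics/w3c.png

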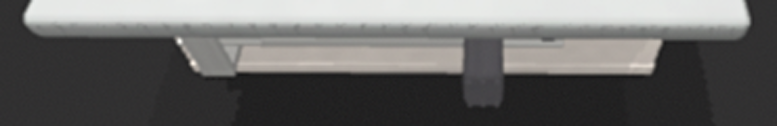

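```bash
cat >> h.py <<'E'
def RX(t,sg):
    t=np.deg2rad(t); z=np.sin(t)*CX-np.array([0,0,np.cos(t)]); x=sg*(np.cos(t)*CX+np.array([0,0,np.sin(t)]))
    return np.c_[x,np.cross(z,x),z]
def bar(th,y=-12,H=(-82,149)):
    d=np.array([H[0]-75,H[1]-99.]); c,s=np.cos(-th),np.sin(-th)
    return W(75+c*d[0]-s*d[1],y,99+s*d[0]+c*d[1])
E
python3 - <<'E'
from h import *
for sg in (1,-1):
  for t0,t1 in ((30,5),(30,-5),(20,-10)):
    print(sg,t0,t1)
    for th in (-1,0,.4,.8,1.1,1.45):
      t=t0+(t1-t0)*max(th,0)/1.45
      A=RX(t,sg); b=bar(max(th,0)); p=b+ (14 if th>=0 else -80)*A[:,2]
      q=inverse_kinematics(p,A); print(th,p.round(),None if q is None else np.round(q,2))
E
```

```text
1 30 5
-1 [569.  67. 218.] [ 0.4   0.48 -0.46  1.89 -0.46  0.72  1.62]
0 [583. 112. 137.] [ 0.3   0.61 -0.45  1.92 -0.49  0.52  1.64]
0.4 [591. 141. 193.] [ 0.12  0.51 -0.35  1.84 -0.31  0.66  1.33]
0.8 [606. 189. 233.] [-0.08  0.49 -0.27  1.7  -0.15  0.81  1.06]
1.1 [619. 233. 248.] [-0.22  0.52 -0.23  1.58 -0.04  0.93  0.89]
1.45 [635. 286. 247.] [-0.37  0.6  -0.18  1.42  0.04  1.06  0.75]
1 30 -5
-1 [569.  67. 218.] [ 0.4   0.48 -0.46  1.89 -0.46  0.72  1.62]
0 [583. 112. 137.] [ 0.3   0.61 -0.45  1.92 -0.49  0.52  1.64]
0.4 [591. 141. 193.] [ 0.07  0.5  -0.32  1.82 -0.25  0.68  1.26]
0.8 [605. 188. 233.] [-0.15  0.5  -0.23  1.66 -0.05  0.89  0.96]
1.1 [618. 231. 248.] [-0.3   0.55 -0.18  1.51  0.06  1.05  0.79]
1.45 [634. 284. 247.] [-0.45  0.66 -0.14  1.31  0.15  1.25  0.66]
1 20 -10
-1 [573.  79. 224.] [ 0.2   0.44 -0.35  1.84 -0.25  0.77  1.35]
0 [582. 110. 136.] [ 0.12  0.57 -0.32  1.89 -0.27  0.58  1.36]
0.4 [591. 139. 192.] [-0.06  0.5  -0.24  1.77 -0.08  0.77  1.07]
0.8 [605. 186. 232.] [-0.24  0.52 -0.19  1.6   0.05  0.99  0.85]
1.1 [618. 230. 248.] [-0.36  0.58 -0.16  1.
[... 578 characters left out ...]
0.11  0.58  0.12  1.95 -0.98  0.7  -1.08]
0.4 [591. 141. 193.] [-0.39  0.51  0.31  1.85 -0.7   0.79 -1.48]
0.8 [605. 188. 233.] [-0.7   0.55  0.58  1.69 -0.57  0.96 -1.74]
1.1 [618. 231. 248.] [-0.92  0.69  0.83  1.54 -0.61  1.14 -1.81]
1.45 [634. 284. 247.] [-1.07  0.95  1.15  1.35 -0.77  1.39 -1.81]
-1 20 -10
-1 [573.  79. 224.] [-0.27  0.44  0.29  1.86 -0.62  0.85 -1.46]
0 [582. 110. 136.] [-0.33  0.58  0.31  1.91 -0.81  0.71 -1.31]
0.4 [591. 139. 192.] [-0.6   0.56  0.54  1.8  -0.62  0.86 -1.6 ]
0.8 [605. 186. 232.] [-0.87  0.65  0.8   1.64 -0.59  1.07 -1.75]
1.1 [618. 230. 248.] [-1.01  0.81  1.02  1.49 -0.65  1.25 -1.78]
1.45 [634. 283. 247.] [-1.04  0.93  1.04  1.29 -0.62  1.4  -1.92]
```

Run:
```python
from h import *
s=read_state(); movel(s['eef_pos']+np.array([0,0,110])-30*CX,max_speed=250)
A=RX(20,1); b=bar(0)
movep(b-75*A[:,2],A)
c=snap('wrist','w4'); cv2.imwrite('pics/w4.png',c['image'])
g=movel(b+14*A[:,2],max_speed=90,guard=10); s=read_state(); print(g,s['time'],C(s['eef_pos']).round(1),s['ft_force'].round(1))
if not g:
  c=snap('wrist','w5'); snap('side','side5')
```

```text
False 11.6417 [-77.3 -12.3 136.3] [-0.1  0.   0.8]
```

View pics/w5.png

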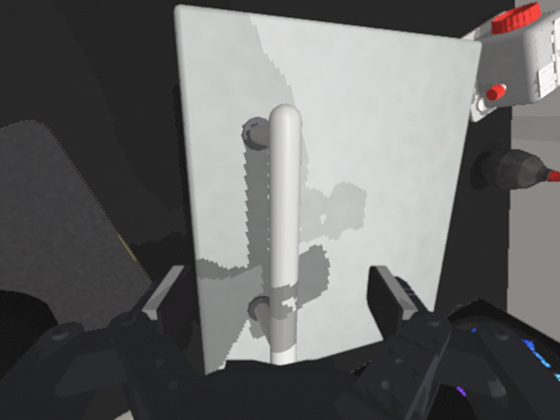

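View pics/side5.png

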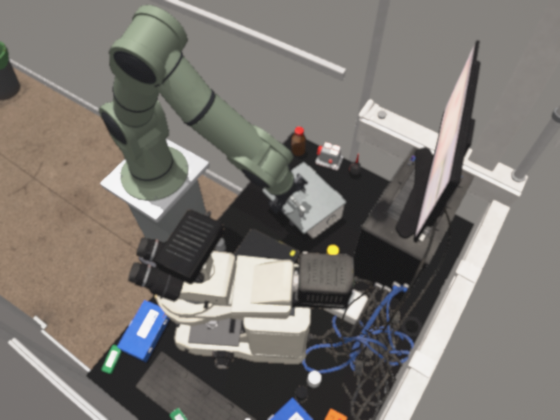

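Run:
```python
from h import *
clamp(); s=read_state(); print('gap',s['finger_gap'],s['ft_force'].round(1),C(s['eef_pos']).round(1))
off0=14
f0=s['ft_force']
for i in range(1,7):
    th=0.1*i; t=20-25*th/1.45; A=RX(t,1)
    g=movel(bar(th)+off0*A[:,2],frame=A,max_speed=90,guard=35); s=read_state()
    print(round(th,2),g,s['ft_force'].round(1),round(s['finger_gap'],1),round(s['time'],2))
    if g: break
c=snap('wrist','w6'); snap('side','side6'); snap('scene','scene6')
```

```text
gap 11.990396441835472 [0.1 6.9 7.4] [-75.6 -12.1 136.7]
0.1 False [ 4.7  7.3 -2.7] 12.0 12.74
0.2 False [ 5.1  4.8 -3.2] 11.6 13.07
0.3 False [ 5.   3.7 -7.1] 11.6 13.41
0.4 False [ 1.2 -1.7  0.3] 11.2 13.74
0.5 False [-3.1 -7.8  6.4] 11.7 14.07
0.6 False [ -7.5 -13.3  15.9] 11.4 14.39
```

View pics/side6.png

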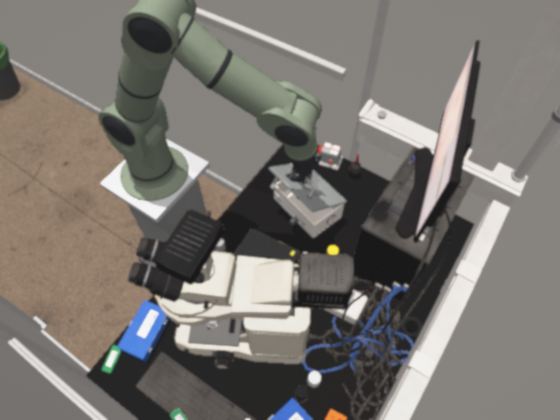

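View pics/scene6.png

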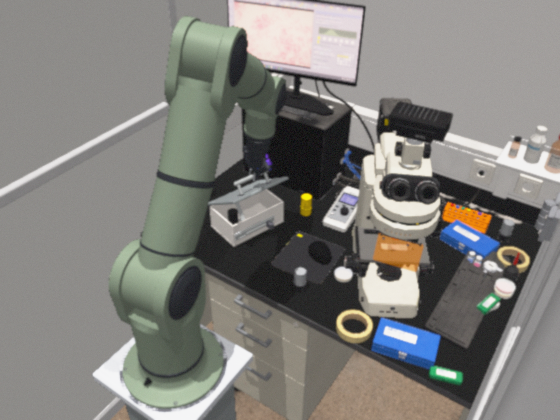

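Run:
```python
from h import *
hz=W(75,-12,99); corr=0.
s=read_state()
for i in range(7,15):
    th=0.1*i
    bp=bar(th-.1); r=(bp-hz)/np.linalg.norm(bp-hz)
    fr=(s['ft_force']@r); corr+=0.06*np.clip(fr,-25,25)
    b=bar(th); r=(b-hz)/np.linalg.norm(b-hz)
    t=20-25*th/1.45; A=RX(t,1)
    g=movel(b+corr*r+14*A[:,2],frame=A,max_speed=90,guard=30); s=read_state()
    print(round(th,2),g,s['ft_force'].round(1),'Fr',round(fr,1),'corr',round(corr,1),round(s['finger_gap'],1),round(s['time'],2))
    if g: break
c=snap('wrist','w7'); snap('side','side7'); snap('scene','scene7')
print(C(s['eef_pos']))
```

```text
0.7 False [-5.3 -9.3 12. ] Fr 20.6 corr 1.2 11.8 14.88
0.8 False [-6.4 -7.4 16.9] Fr 15.7 corr 2.2 11.5 15.21
0.9 False [-2.6 -5.  12.7] Fr 19.2 corr 3.3 11.2 15.54
1.0 False [-1.5 -4.4 11.1] Fr 13.9 corr 4.2 11.5 15.88
1.1 False [-0.2 -3.2 11.8] Fr 11.9 corr 4.9 11.5 16.21
1.2 False [-0.1 -0.2 14.5] Fr 12.2 corr 5.6 11.5 16.54
1.3 False [ 2.6 -1.1 10. ] Fr 14.5 corr 6.5 11.4 16.88
1.4 False [ 2.   0.2 10.9] Fr 10.0 corr 7.1 11.5 17.21
[ 98.07919316 -12.73808227 255.5827464 ]
```

View pics/side7.png

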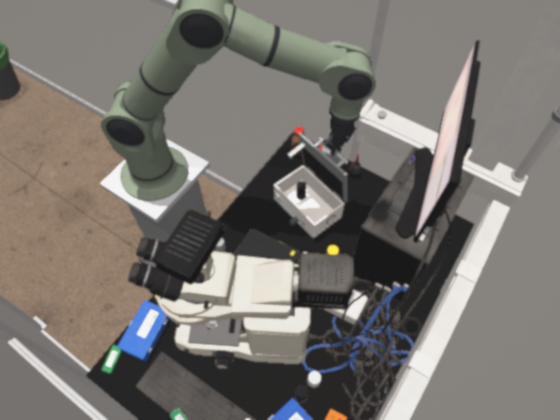

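View pics/scene7.png

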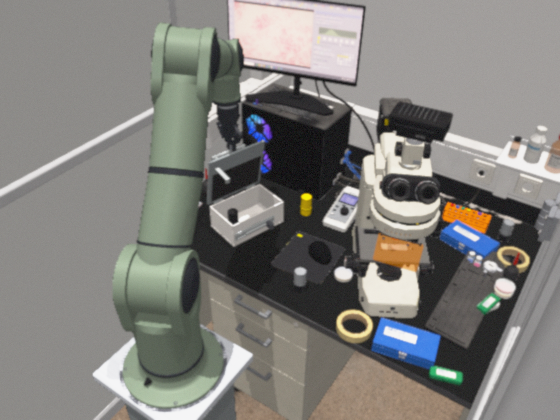

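Run:
```python
from h import *
s=read_state(); p=s['eef_pos']; f0=s['ft_force']
tang=np.cos(-.2)*CX+np.sin(-.2)*np.array([0,0,1.])
g=movel(p+22*tang,max_speed=25,guard=14); s=read_state()
print(g,((s['eef_pos']-p)@tang).round(1),C(s['ft_force']-f0+O).round(1),s['time'],C(s['eef_pos']).round(1))
c=snap('wrist','w8'); snap('side','side8')
```

```text
True 9.9 [-5.1  4.7  0.3] 17.9083 [107.3 -12.6 253.7]
```

View pics/w8.png

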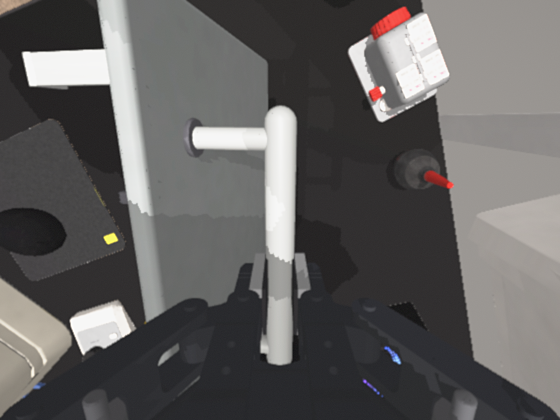

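Run:
```python
from h import *
s=read_state(); p=s['eef_pos']; f0=s['ft_force']
tang=np.cos(-.2)*CX+np.sin(-.2)*np.array([0,0,1.])
g=movel(p+8*tang,max_speed=20,guard=18); s=read_state()
print(g,((s['eef_pos']-p)@tang).round(1),C(s['ft_force']+O).round(1),s['time'],C(s['eef_pos']).round(1))
open_gripper(); s=read_state(); z=s['tool_rot'][:,2]
print(C(s['eef_pos']).round(1), C(s['ft_force']+O).round(1))
g=movel(s['eef_pos']-120*z,max_speed=200,guard=20); print(g,read_state()['time'])
c=snap('wrist','w9'); snap('side','side9'); snap('scene','scene9')
```

```text
True -0.0 [-3.6  2.4 10.8] 18.2417 [107.2 -12.6 253.7]
[108.1 -12.4 253.7] [ 2.   0.6 -0.6]
False 19.7
```

View pics/w9.png

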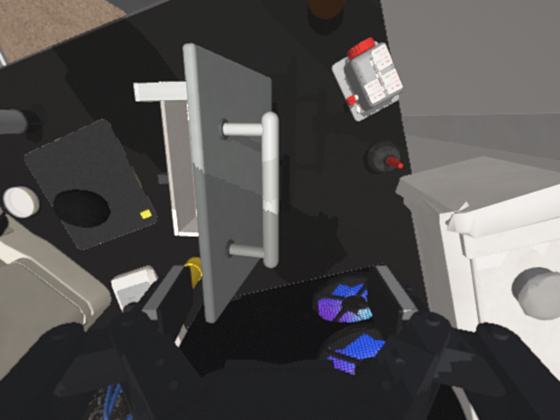

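View pics/side9.png

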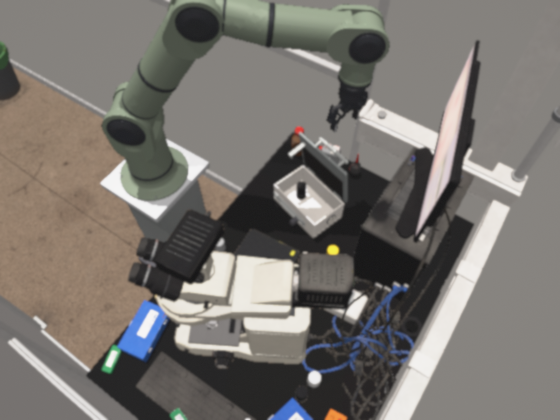

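Run:
```python
from h import *
c=load('w9')
print('bar',[C(px(c,u,v)).round(1).tolist() for u,v in [(270,130),(270,190),(270,250)]],'keeper',[C(px(c,u,v)).round(1).tolist() for u,v in [(140,92),(180,92)]],'lid edge',[C(px(c,u,v)).round(1).tolist() for u,v in [(196,100),(206,250)]])
for n in ('side9','scene9'):
    P=cloud(load(n)); d=np.hypot(P[...,0]-433,P[...,1]+132)
    for lo,hi in ((20,100),(100,200),(200,300),(300,450),(450,620)):
        m=(P[...,2]>lo)&(P[...,2]<hi)&(d<250)&(d>45)&(P[...,1]<-60)&(P[...,0]>350)
        if m.sum(): 
            i=np.argsort(d[m])[:400:80]; print(n,lo,hi,m.sum(),P[m][i].round().tolist())
Q=cloud(load('scene9'))
m=np.zeros(Q.shape[:2],bool); m[262:292,288:315]=1; m&=(Q[...,2]>72)&(Q[...,2]<82)
print(cv2.minEnclosingCircle(Q[m][:,:2].astype(np.float32)))
print('stored', [C(px(load('scene9'),u,v)).round(1).tolist() for u,v in [(233,212),(233,216)]])
```

```text
bar [[100.7, 54.3, 268.3], [100.3, 5.8, 268.9], [99.6, -49.6, 267.8]] keeper [[-12.4, 84.6, 249.0], [25.5, 83.8, 256.3]] lid edge [[50.0, 75.8, 289.8], [49.0, -40.9, 290.7]]
side9 20 100 12 [[584.0, -77.0, 30.0]]
side9 300 450 67 [[599.0, -293.0, 446.0]]
side9 450 620 644 [[585.0, -265.0, 584.0], [587.0, -287.0, 604.0], [495.0, -352.0, 470.0], [473.0, -362.0, 483.0], [609.0, -292.0, 609.0]]
scene9 20 100 1647 [[557.0, -122.0, 30.0], [576.0, -118.0, 36.0], [554.0, -223.0, 73.0], [591.0, -128.0, 43.0], [598.0, -127.0, 46.0]]
scene9 100 200 1007 [[512.0, -273.0, 170.0], [498.0, -292.0, 154.0], [543.0, -274.0, 167.0], [503.0, -303.0, 169.0], [577.0, -257.0, 161.0]]
scene9 200 300 632 [[492.0, -333.0, 223.0], [495.0, -342.0, 241.0], [491.0, -351.0, 211.0], [501.0, -356.0, 229.0], [649.0, -231.0, 242.0]]
scene9 300 450 1439 [[500.0, -293.0, 318.0], [517.0, -301.0, 372.0], [491.0, -317.0, 328.0], [570.0, -275.0, 353.0], [578.0, -272.0, 365.0]]
scene9 450 620 1135 [[585.0, -263.0, 579.0], [554.0, -301.0, 568.0], [557.0, -305.0, 565.0], [521.0, -333.0, 461.0], [509.0, -342.0, 468.0]]
((435.0813903808594, -129.89706420898438), 20.02203369140625)
stored [[3.1, 59.1, 87.2], [3.3, 59.9, 69.7]]
```

Run:
```python
from h import *
c=load('w9'); P=cloud(c)
def fit(P,m):
    X=np.array([C(p) for p in P[m]]); 
    for _ in range(4):
        mu=X.mean(0); n=np.linalg.svd(X-mu,full_matrices=False)[2][2]; d=(X-mu)@n; X=X[abs(d)<max(2,2*d.std())]
    n*=np.sign(n[0]); print(len(X),n.round(4),'tilt',np.arctan2(n[0],n[2]),mu.round(1),d.std())
m=np.zeros(P.shape[:2],bool); m[110:230,215:255]=1; m&=(P[...,2]>130)
fit(P,m)
s=load('side9'); Q=cloud(s)
cv2.imwrite('pics/side9c.png',cv2.resize(s['image'][120:250,260:380],None,fx=5,fy=4.6,interpolation=cv2.INTER_CUBIC))
s=load('scene9'); Q=cloud(s)
cv2.imwrite('pics/scene9c.png',cv2.resize(s['image'][130:250,190:310],None,fx=5,fy=5,interpolation=cv2.INTER_CUBIC))
```

```text
4297 [ 0.9859 -0.004   0.167 ] tilt 1.4030117341897896 [ 62.4  10.9 229.3] 0.33189284940987157
```

View pics/scene9c.png

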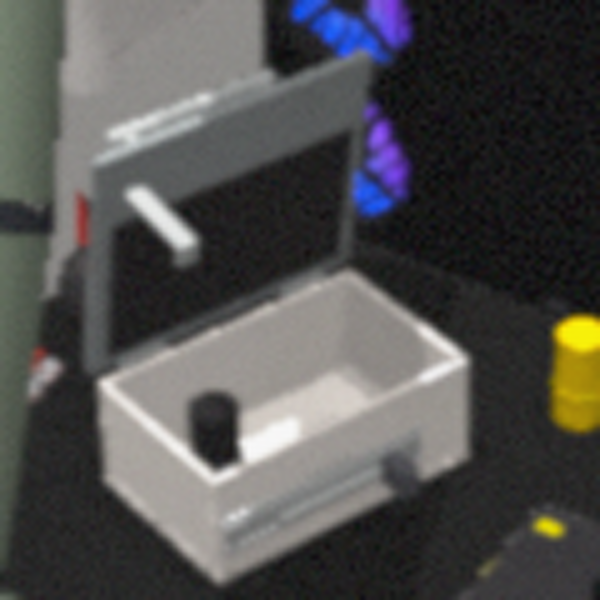

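View pics/side9c.png

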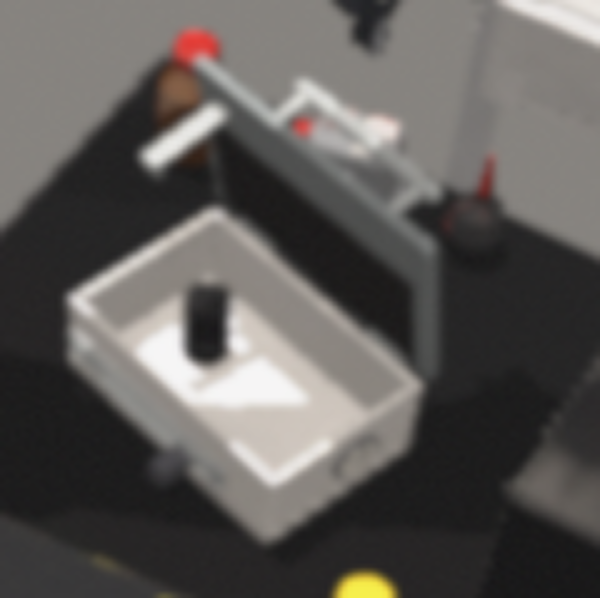

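Run:
```python
from h import *
def fit(n,r,zmin):
    P=cloud(load(n)); m=np.zeros(P.shape[:2],bool); m[r[0]:r[1],r[2]:r[3]]=1; m&=(P[...,2]>zmin)
    X=np.array([C(p) for p in P[m]]); 
    for _ in range(4):
        mu=X.mean(0); n_=np.linalg.svd(X-mu,full_matrices=False)[2][2]; d=(X-mu)@n_; X=X[abs(d)<max(2,2*d.std())]
    n_*=np.sign(n_[2]); print(n,len(X),n_.round(4),'tilt',np.arctan2(n_[0],n_[2]),mu.round(1),d.std())
fit('w8',(60,200,150,185),130)
fit('w7',(60,200,150,185),130)
fit('w1',(60,85,200,350),90)
fit('w3',(40,65,160,350),90)
fit('side0',(165,225,275,330),90)
```

```text
w8 4882 [ 0.993  -0.0034  0.1182] tilt 1.4523602342004782 [ 63.4  58.7 274.3] 0.35644742246468114
w7 4882 [ 0.9848 -0.003   0.1734] tilt 1.3964963774418315 [ 53.3  58.4 274.4] 0.3794181306431109
w1 3734 [ 2.3e-03 -7.0e-04  1.0e+00] tilt 0.0022952645356733767 [  9.4   7.9 106. ] 0.4962194594279282
w3 4733 [ 1.4e-03 -7.0e-04  1.0e+00] tilt 0.0013668182595919828 [ 29.3  -5.9 106. ] 0.38461667398736143
side0 2221 [2.3e-03 6.0e-04 1.0e+00] tilt 0.0022538987683523863 [-21.4  -0.  108.2] 2.929097771797761
```

View pics/w7.png

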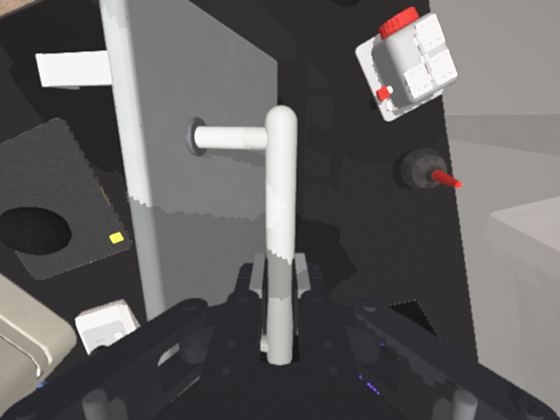

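Run:
```python
from h import *
clamp()
A=RX(0,1)
movel(W(60,-35,370),frame=A,max_speed=200)
movel(W(-5,-35,365),max_speed=200)
movel(W(-5,-35,268),max_speed=200,guard=15)
s=read_state(); p=s['eef_pos']; f0=s['ft_force']; print(s['time'],C(p).round(1))
for k in range(2):
    g=movel(p+(75-k*0)*CX,max_speed=40,guard=(9,16)[k]); s=read_state()
    print(g,C(s['eef_pos']).round(1),C(s['ft_force']-f0+O).round(1),s['time'])
snap('wrist','w10'); snap('side','side10')
```

```text
22.1833 [ -4.1 -35.1 268.8]
True [ 37.8 -35.3 268.1] [-4.2  0.3  1.9] 23.3083
True [ 37.7 -35.5 267.7] [-2.4  0.2  2.3] 23.5917
```

View pics/w10.png

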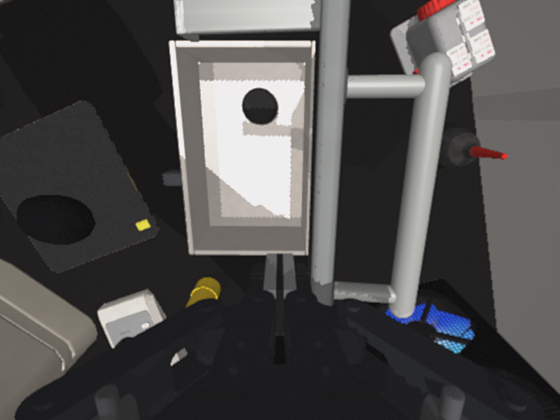

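```bash
cat >> h.py <<'E'
def lidang(c):
    """angle from bar top points, and outer lid edge"""
    P=cloud(c); out=[]
    Pc=(P-O)@np.c_[CX,CY,[0,0,1]]
    m=(abs(Pc[...,1])<50)&(Pc[...,0]>80)&(Pc[...,0]<130)&(Pc[...,2]>258)&(Pc[...,2]<275)
    X=Pc[m]; x=np.percentile(X[:,0],[3,97]); print('bar n',m.sum(),'x range',x.round(1),'mid',x.mean().round(1),'zmax',np.percentile(X[:,2],97).round(1))
    m=(abs(Pc[...,1])<100)&(Pc[...,0]>30)&(Pc[...,0]<85)&(Pc[...,2]>284)&(Pc[...,2]<300)
    X=Pc[m]; print('edge n',m.sum(),np.percentile(X[:,0],[3,97]).round(1))
E
python3 - <<'E'
from h import *
for n in ('w8','w9','w10'): print(n); lidang(load(n))
E
```

```text
w8
bar n 6246 x range [ 94.  121.8] mid 107.9 zmax 272.6
edge n 11341 [52.8 62.4]
w9
bar n 1877 x range [ 93.3 106.5] mid 99.9 zmax 269.1
edge n 3654 [43.4 53.1]
w10
bar n 5911 x range [100.2 112.1] mid 106.2 zmax 267.6
edge n 8479 [36.5 61. ]
```

Run:
```python
from h import *
s=read_state(); p=s['eef_pos']; f0=s['ft_force']
g=movel(p+15*CX,max_speed=25,guard=25); s=read_state()
print(g,C(s['eef_pos']).round(1),C(s['ft_force']-f0+O).round(1),s['time'])
c=camera('wrist'); lidang(c)
movel(s['eef_pos']-50*CX,max_speed=100); c=snap('wrist','w11'); lidang(c); print(read_state()['time'])
```

```text
True [ 37.6 -35.7 267.1] [-0.7  1.8  1.5] 24.0083
bar n 6012 x range [100.2 112.2] mid 106.2 zmax 267.6
edge n 8535 [36.4 61. ]
bar n 6646 x range [ 99.8 110.7] mid 105.2 zmax 267.6
edge n 10317 [51.3 59.9]
24.7583
```

View pics/w11.png

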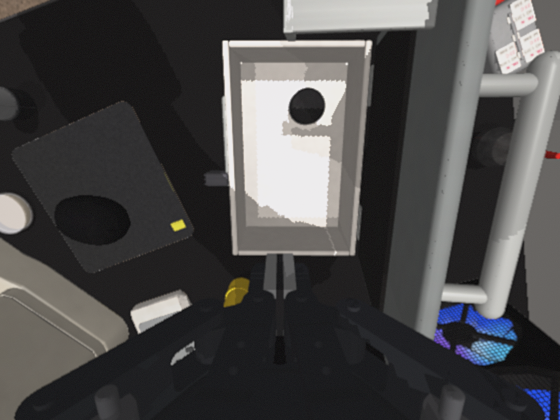

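```bash
cat >> h.py <<'E'
def RD(a):
    a=np.deg2rad(a); x=np.cos(a)*CX+np.sin(a)*CY; z=np.array([0,0,-1.]); return np.c_[x,np.cross(z,x),z]
E
python3 - <<'E'
from h import *
for a in (0,45,-45,90,135,180,-90,-135):
    print(a,[None if q is None else np.round(q,2).tolist() for q in (inverse_kinematics([434,-131,38],RD(a)),inverse_kinematics(W(0,-48,50),RD(a)))])
P=cloud(load('w11')); Pc=(P-O)@np.c_[CX,CY,[0,0,1]]
m=(abs(Pc[...,0])<62)&(abs(Pc[...,1])<102)&(Pc[...,2]>76)&(Pc[...,2]<92)
print('stored top',m.sum(),cv2.minEnclosingCircle(Pc[m][:,:2].astype(np.float32)),np.median(Pc[m],0))
m=(abs(Pc[...,0])<55)&(Pc[...,1]<20)&(Pc[...,1]>-95)&(Pc[...,2]<60); print('floor z',np.percentile(Pc[m][:,2],[2,50,98]))
E
```

```text
0 [[0.22, 0.6, -0.08, 2.17, 0.12, 0.38, 1.33], [-0.28, 0.8, -0.11, 1.61, 0.12, 0.74, 0.83]]
45 [[0.31, 0.6, -0.2, 2.17, 0.29, 0.4, 1.95], [-0.2, 0.8, -0.25, 1.61, 0.26, 0.77, 1.51]]
-45 [[0.13, 0.6, 0.04, 2.18, -0.06, 0.37, 0.71], [-0.37, 0.8, 0.02, 1.62, -0.02, 0.73, 0.16]]
90 [[0.47, 0.62, -0.39, 2.16, 0.53, 0.46, 2.5], [-0.08, 0.83, -0.43, 1.6, 0.43, 0.81, 2.16]]
135 [[-0.51, 0.93, 1.0, 2.21, -1.25, 0.79, -1.28], [0.33, 1.18, -1.28, 1.57, 1.17, 1.3, 2.5]]
180 [[-0.13, 0.65, 0.39, 2.19, -0.61, 0.41, -1.1], [-0.68, 0.88, 0.54, 1.63, -0.59, 0.79, -1.75]]
-90 [[0.05, 0.61, 0.15, 2.18, -0.23, 0.37, 0.1], [-0.48, 0.81, 0.19, 1.62, -0.21, 0.73, -0.48]]
-135 [[-0.01, 0.62, 0.22, 2.18, -0.36, 0.37, -0.56], [-0.58, 0.84, 0.37, 1.63, -0.4, 0.75, -1.11]]
stored top 1027 ((-16.494964599609375, 69.08219909667969), 53.28215408325195) [14.3983024  52.19916706 81.34317219]
floor z [ 9.45983831 11.05716772 12.682369  ]
```

```bash
cat >> h.py <<'E'
def RH(head,tilt=14,sg=-1):
    h=np.deg2rad(head); t=np.deg2rad(tilt); f=np.array([np.cos(h),np.sin(h),0]); l=np.array([-np.sin(h),np.cos(h),0])
    z=np.sin(t)*f-np.array([0,0,np.cos(t)]); x=sg*l
    return np.c_[x,np.cross(z,x),z]
E
python3 - <<'E'
from h import *
G=19
for head in (73.3,40,0,-17):
    A=RH(head); print(head,[None if (q:=inverse_kinematics(np.array([434,-131,z])+G*A[:,2],A)) is None else np.round(q,2).tolist() for z in (55,170)])
A=RH(73.3)
for z in (67,170): print(z,np.round(inverse_kinematics(W(-15,-39,z)+G*A[:,2],A),2))
P=cloud(load('w11')); Pc=(P-O)@np.c_[CX,CY,[0,0,1]]
m=(abs(Pc[...,0])<50)&(Pc[...,1]<90)&(Pc[...,1]>20)&(Pc[...,2]>74)&(Pc[...,2]<92)
print('stored top',m.sum(),cv2.minEnclosingCircle(Pc[m][:,:2].astype(np.float32)),np.median(Pc[m],0))
E
```

```text
73.3 [[0.36, 0.63, -0.04, 2.16, -0.56, 0.42, 0.55], [0.23, 0.4, 0.12, 2.11, -0.46, 0.7, 0.42]]
40 [[0.4, 0.59, -0.13, 2.26, -0.7, 0.2, 0.11], [0.15, 0.35, 0.19, 2.21, -0.57, 0.52, -0.06]]
0 [None, [-0.13, 0.32, 0.4, 2.3, -0.54, 0.35, -0.84]]
-17 [None, [-0.72, 0.66, 1.23, 2.33, -1.23, 0.67, -0.47]]
67 [-0.26  0.75  0.02  1.76 -0.44  0.54 -0.17]
170 [-0.31  0.61  0.09  1.72 -0.4   0.73 -0.24]
stored top 1027 ((14.512481689453125, 52.15981674194336), 18.189685821533203) [14.3983024  52.19220417 81.33617401]
```

Run:
```python
from h import *
s=read_state(); movel(s['eef_pos']+np.array([0,0,80])-60*CX,max_speed=250)
open_gripper()
A=RH(73.3); movep(np.array([434,-131,190.])+19*A[:,2],A)
c=snap('wrist','w12'); print(read_state()['time'])
P=cloud(c); d=np.hypot(P[...,0]-434,P[...,1]+131); m=(d<45)&(P[...,2]>70)&(P[...,2]<84)
print(m.sum(),cv2.minEnclosingCircle(P[m][:,:2].astype(np.float32)),np.median(P[m],0))
m=(d<45)&(P[...,2]>20)&(P[...,2]<84); print(cv2.minEnclosingCircle(P[m][:,:2].astype(np.float32)))
```

```text
27.4333
1418 ((435.4764099121094, -132.79710388183594), 18.283077239990234) [ 435.54717585 -132.35448712   75.27265911]
((435.68914794921875, -131.81362915039062), 19.26633644104004)
```

View pics/w12.png

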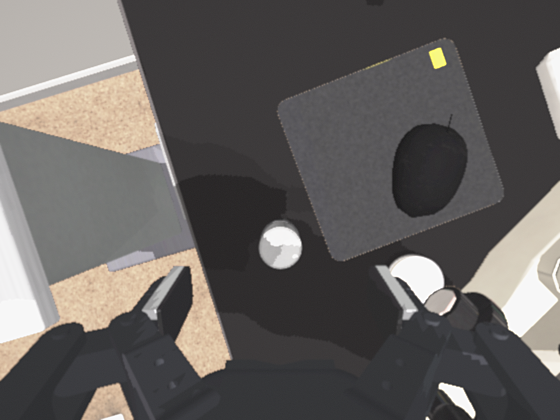

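Run:
```python
from h import *
A=RH(73.3); p=np.array([435.5,-132.4,55.])+19*A[:,2]
movel(p+[0,0,60],max_speed=250)
g=movel(p,max_speed=100,guard=10); print(g)
clamp(); s=read_state(); print(s['finger_gap'],s['ft_force'].round(1),s['time'])
if s['finger_gap']>30:
    movel(p+[0,0,110],max_speed=150); s=read_state(); print(s['finger_gap'],s['ft_force'].round(1),s['time'])
    snap('wrist','w13'); snap('side','side13'); snap('scene','scene13')
```

```text
False
35.15801483251331 [-2.8 -0.3  9.1] 29.15
35.29705808245719 [-0.3  0.2 -0.6] 30.0333
```

View pics/w13.png

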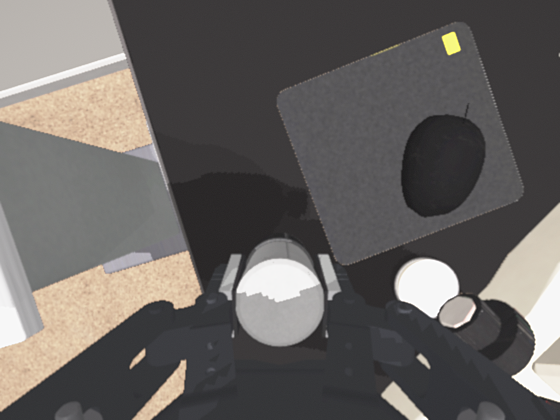

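View pics/scene13.png

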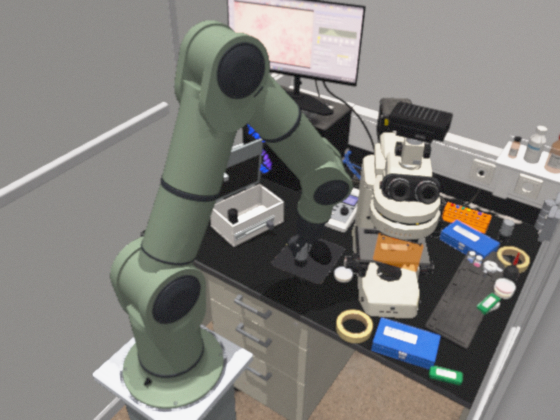

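Run:
```python
from h import *
A=RH(73.3); t=lambda z: W(-15,-39,z)+19*A[:,2]
s=read_state(); p=s['eef_pos'].copy(); p[2]+=20; movel(p,max_speed=150)
q=t(185); movel([q[0],q[1],p[2]],max_speed=220)
c=snap('wrist','w14'); snap('scene','scene14'); snap('side','side14'); print(read_state()['time'],C(read_state()['eef_pos']).round(1))
```

```text
32.35 [-11.1 -39.1 165.9]
```

View pics/w14.png

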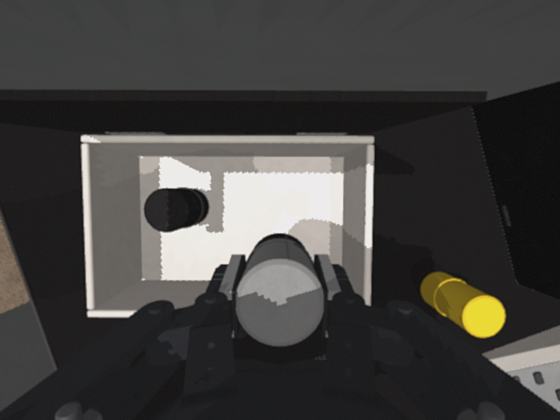

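View pics/side14.png

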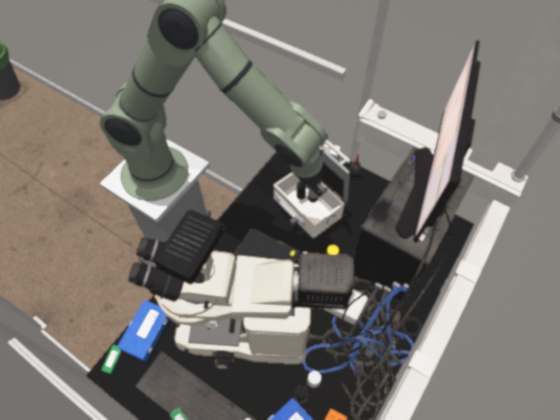

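Run:
```python
from h import *
s=read_state(); p=s['eef_pos'].copy()
p[2]=55; g=movel(p,max_speed=100,guard=15); s=read_state(); print(g,C(s['eef_pos']).round(1),s['ft_force'].round(1))
if not g:
    p[2]=46; g=movel(p,max_speed=15,guard=6); s=read_state(); print(g,C(s['eef_pos']).round(1),s['ft_force'].round(1),s['time'])
snap('wrist','w15')
```

```text
False [-10.9 -39.5  55.7] [ 0.2 -0.4 -0.7]
True [-11.  -39.2  49.1] [-1.6  0.1  8.1] 34.0667
```

View pics/w15.png

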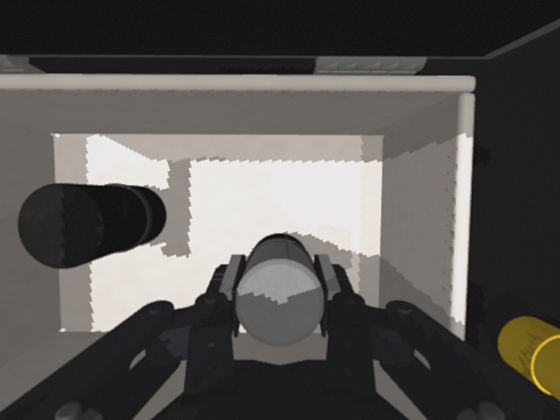

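Run:
```python
from h import *
open_gripper(); s=read_state(); print(s['ft_force'].round(1),s['finger_gap'])
p=s['eef_pos'].copy()
g=movel(p+[0,0,60],max_speed=80,guard=10); print(g)
movel(p+np.array([0,0,160])-40*CX,max_speed=200)
c=snap('wrist','w16'); snap('scene','scene16'); print(read_state()['time'])
lidang(c)
P=cloud(c); Pc=(P-O)@np.c_[CX,CY,[0,0,1]]
for lo,hi,yl,yh in ((82,95,-80,0),(76,92,20,90)):
    m=(abs(Pc[...,0])<50)&(Pc[...,1]<yh)&(Pc[...,1]>yl)&(Pc[...,2]>lo)&(Pc[...,2]<hi)
    print(m.sum(),cv2.minEnclosingCircle(Pc[m][:,:2].astype(np.float32)),np.median(Pc[m],0),np.percentile(Pc[m][:,2],[5,95]))
```

```text
[-0.4 -0.1 -0.2] 85.56379320858133
False
36.3583Traceback (most recent call last):
  File "<stdin>", line 7, in <module>
  File "h.py", line 43, in lidang
    X=Pc[m]; x=np.percentile(X[:,0],[3,97]); print('bar n',m.sum(),'x range',x.round(1),'mid',x.mean().round(1),'zmax',np.percentile(X[:,2],97).round(1))
               ~~~~~~~~~~~~~^^^^^^^^^^^^^^^
    return _quantile_unchecked(
        a, q, axis, out, overwrite_input, method, keepdims, weights)
    return _ureduce(a,
                    func=_quantile_ureduce_func,
    ...<5 lines>...
                    overwrite_input=overwrite_input,
                    method=method)
    r = func(a, **kwargs)
    result = _quantile(arr,
                       quantiles=q,
    ...<2 lines>...
                       out=out,
                       weights=wgt)
    slices_having_nans = np.isnan(arr[-1, ...])
                                  ~~~^^^^^^^^^
IndexError: index -1 is out of bounds for axis 0 with size 0
```

View pics/w16.png

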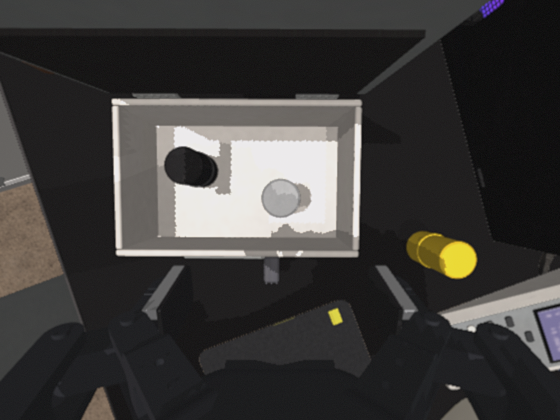

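View pics/scene16.png

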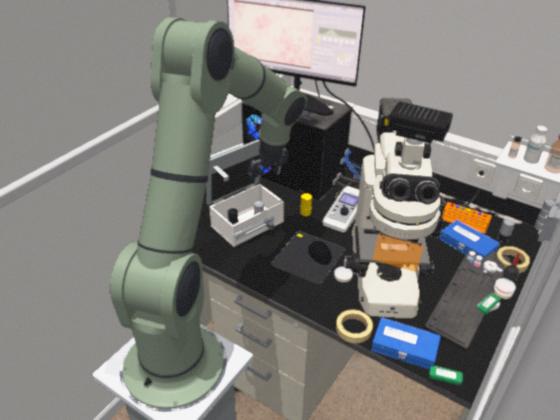

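Run:
```python
from h import *
s=read_state(); A=R(45,-1)
movep(W(-180,-20,300),A)
c=snap('wrist','w17'); snap('side','side17'); print(read_state()['time'])
for n in ('w16','w17'):
    P=cloud(load(n)); Pc=(P-O)@np.c_[CX,CY,[0,0,1]]
    for lo,hi,yl,yh in ((82,95,-80,0),(76,92,20,90)):
        m=(abs(Pc[...,0])<50)&(Pc[...,1]<yh)&(Pc[...,1]>yl)&(Pc[...,2]>lo)&(Pc[...,2]<hi)
        print(n,m.sum(),cv2.minEnclosingCircle(Pc[m][:,:2].astype(np.float32)),np.percentile(Pc[m][:,2],[5,95]))
    m=(abs(Pc[...,0])<50+60)&(Pc[...,0]<-95)&(abs(Pc[...,1])<60)&(Pc[...,2]>35)&(Pc[...,2]<60)
    if m.sum(): print('tab y',np.percentile(Pc[m][:,1],[3,97]),m.sum())
    m=(Pc[...,0]>30)&(Pc[...,0]<85)&(abs(Pc[...,1])<60)&(Pc[...,2]>130)&(Pc[...,2]<288)
    X=Pc[m]
    if len(X)>200:
        mu=X.mean(0); n_=np.linalg.svd(X-mu,full_matrices=False)[2][2]; n_*=np.sign(n_[0]); print('lid',len(X),n_.round(3),np.arctan2(n_[0],n_[2]),((X-mu)@n_).std())
```

```text
37.5167
w16 1215 ((-16.146379470825195, -39.14142990112305), 18.143295288085938) [85.77761152 88.47861642]
w16 1222 ((14.159004211425781, 52.018802642822266), 18.392396926879883) [79.55279    82.56109197]
tab y [-36.85317539 -22.21089169] 134
lid 22659 [ 0.996 -0.004  0.085] 1.4853325570825502 1.0102990000269645
w17 486 ((-16.646879196166992, -38.688053131103516), 18.27935218811035) [84.78591527 88.38499687]
w17 433 ((13.492389678955078, 52.216041564941406), 18.320592880249023) [78.4745941  82.31948121]
tab y [-36.66590384 -21.54214375] 131
lid 11479 [ 0.996 -0.004  0.09 ] 1.4807471162321277 0.9900774510012703
```

View pics/w17.png

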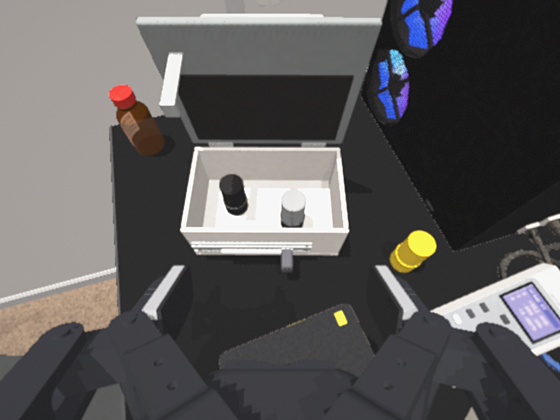

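View pics/side17.png

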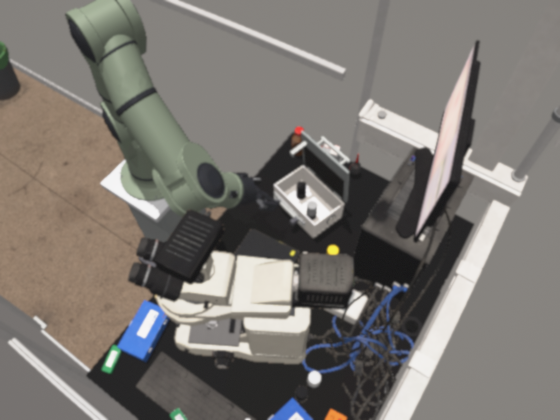

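Run:
```python
from h import *
for n in ('w16','w17'):
    P=cloud(load(n)); Pc=(P-O)@np.c_[CX,CY,[0,0,1]]
    m=(Pc[...,0]>30)&(Pc[...,0]<85)&(Pc[...,1]<60)&(Pc[...,1]>-100)&(Pc[...,2]>250)&(Pc[...,2]<288)
    X=Pc[m]
    if len(X)>100:
        mu=X.mean(0); n_=np.linalg.svd(X-mu,full_matrices=False)[2][2]; n_*=np.sign(n_[0]); print(n,len(X),np.arctan2(n_[0],n_[2]),mu.round(1))
# expected inner face x at z for th=1.45
for th in (1.40,1.45): 
    c,s=np.cos(-th),np.sin(-th); d=np.array([-175,-2.]); print(th,75+c*d[0]-s*d[1],99+s*d[0]+c*d[1])
P=cloud(load('side17'));
```

```text
w16 3387 1.404518270142942 [ 55.5 -23.1 252.8]
w17 5649 1.4520198891732516 [ 53.4 -20.  270.1]
1.4 43.2848505324809 271.11376846218
1.45 51.92658937863566 272.4837678928433
```

Lid measures 1.452 rad in w17, with its inner face at x≈53 against 52 expected at the stop. Both cases are upright, and the stored one is unmoved, at (14, 52) before and after. The catch tab is at −29. Handing in.

Run:
```python
from h import *
wait(0.3); s=read_state(); print(s['time'],s['ft_force'].round(1)); finish_job()
```

```text
37.8167 [ 0.2  0.2 -0.7]
the job is handed in; nothing more can be done
```

The spare case is standing upright on the chamber floor beside the stored one, with the lid fully open and the catch released. I handed the job in at 37.8 s.

1. **Catch:** I pinched the tab and slid it to its end stop. It measured about 29.5 mm along the slide, against 30 mm nominal.
2. **Lid:** I lifted it by the bar to its stop.
3. **Case:** I placed the spare case 16 mm to the front of the chamber's centre line and 39 mm to its -y side.

**Last checks:**
- The lid measured 1.452 rad in the final close view.
- The catch tab was still at its released end.
- The stored case had not moved, within about 1 mm.
- The other loose things looked undisturbed in the pictures.
- Nothing was touching the gripper.

**What went wrong or disagreed:**
- When I let go of the bar, the opening finger pushed the lid back to about 1.40 rad. I pushed it to the stop again from the front with closed fingers, before fetching the case.
- One brim fit from an oblique view gave 1.40 rad, and fits over the whole recessed inner face gave 1.48 rad. I trusted the final brim fit because it agreed with the edge and bar positions measured at the stop.

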